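Meter two desiccant canisters into a carton

ROBOT

A 6-joint arm with a two-finger parallel gripper is mounted at the origin on the work surface. World frame = base frame: x ahead of the robot, y to its left, z up, the work surface at z = 0. Lengths are in m, angles in rad, forces in N, time in s.
With the tool pointing down it reaches from about 0.2 to 0.875 m from the base axis. Payload 3.4 kg.
Tool frame: the origin (TCP) lies at the very end of the fingers, on their centre line; the grasp point (between the pads) lies 19 mm behind it (ctrl.grip_point_offset is the distance from the TCP to the grasp point, in m); z points along the fingers, y is the direction in which the jaws open and shut (so a half turn about z gives the same grasp; the last joint's range is limited). The gripper opens to 94 mm and grips with 3 to 60 N. Pads are 16 mm wide; open, the fingers measure 119 mm over their backs; the gripper's body (75 mm by 177 mm) begins 78 mm behind the grasp point.
Start: joints at [1.09, 0.276, 1.505, -0, 1.361, -0.121], TCP at [0.202, 0.538, 0.205] pointing down, gripper open.
Joint ranges: [-2.89, 2.89], [-0.75, 2.08], [0.22, 2.7], [-1.18, 4.32], [0.11, 2.71], [-2.7, 2.7]. Speed limits (rad/s): [2.57, 2.57, 3.14, 3.14, 3.14, 3.14].

INTERFACE

Orientations are given as a unit quaternion [w, x, y, z].
In Python, from rig import ctrl gives the robot as it stands. The module is installed in compiled form; this text tells all that it offers.
- The arm moves only by the shell command python3 -m handwheel 'ROWS'. ROWS is JSON, a list of rows, each a list of 3 entries, a list of its own where there are three numbers: the shift along the tool's x, y, z in cm, then the turn, a rotation vector about the tool's x, y, z in degrees, then the opening, from 0 (shut) to 1 (fully open). In form: [[[tx, ty, tz], [rx, ry, rz], gripper], ...]. A call has 1 to 20 rows; each row shifts and turns the commanded pose from where the row before left it, along the tool's axes as they then stand; what a row does not reach is not made up. A row lasts 1/8 s, in which the tool goes at most 62.5 mm and 10.7 degrees, less where a joint would pass 70% of its speed; a pose out of reach is approached as far as the arm can. A call with a gripper value outside its range is refused whole. The fingers move at their own pace and stop on an object; the grip force is fixed at half the most. Time passes only in rows, so rows that do not move let the fingers close. It gives the time, the measured TCP pose, the force and the opening at its end, in the units of the state.
- ctrl.sense(): the state, without advancing time (a new reading comes with each control period).
- ctrl.snapshot(name): name is "scene" or "top" or "wrist"; returns a dict with "frame" (384x512x3 uint8, red, green, blue), "mtx" (3x3 intrinsics, pixels), "extrinsics" (4x4, takes a point from world to camera coordinates); the wrist camera has in their place "mount" (4x4, takes a point from camera to tool coordinates, whose origin is the TCP and whose axes are the flange's). Camera axes: x right, y up, looking along -z (the intrinsics and any distortion apply to the point x, -y, -z); pixel columns grow to the right and rows downward; lengths in m; the calibration is good to about 2 mm. A picture is of the moment at which its call begins: read the wrist's pose just before it. There is no depth.
- ctrl.finish_job(): hands the job in, once; it reports no verdict.
Trained networks look in a picture, given as the dict that the camera call returned (one of the last four; its "shot" number tells which), for a name from the list of things; names that differ only in an ending like _2 or _b are one class to them, and where a whole thing is asked for, a point or a joint stands for the part that bears it (a point fixed in the world has none). Each returns a list of dicts, best first, with "conf" (0 to 1); they miss things now and then, are a little off and sometimes report something else, mostly with a low value. They report only what shows in the picture. A call takes as long as a camera call. They do not tell look-alikes from the thing itself.
- ctrl.find_in(target, picture): "position" ([column, row] in pixels, amid what is visible of it).
- ctrl.cut_out(target, picture): "pixels" (384x512 bool, what is visible of it) and "position" ([column, row] in pixels, amid what is visible of it).
- ctrl.tip_of(target, picture): "position" ([column, row] in pixels: a listed point, or the origin of a listed thing).
The state is a dict: "t": time; "q": joint angles; "dq": joint speeds; "joint_efforts": joint torques, N m; "tool_pos": TCP position; "tcp_rot": TCP orientation; "force": force on the tool from outside, world axes, zero at the start; "moment": the same for the moment, N m; "width": finger opening in m.
Only numpy, scipy, OpenCV 4.12 (cv2) and the standard library are available. Lean on these libraries where they do the work, as an engineer would, in place of code of your own. Each camera call takes 0.05 s, during which the arm holds its last target. There are 200 camera calls.

TASK

At the packing bench, pull the gate under the wider, two-compartment feeder part-way open towards the robot, just far enough that the two canisters in its back compartment (away from the handle) drop into the carton below while the two in the front compartment stay in the feeder. Then push the gate fully shut again and let go.

Things in the scene. Friction and masses are not known exactly. Their poses are not given: they have to be found in the camera images.
- feeder: the wider feeder: clear hopper on four aluminium legs, fixed, 132 mm long (x), its hopper 78 mm wide and its legs 180 mm apart (y), about 175 mm high over all; a ridge across its middle parts a back (+x) and a front (-x, handle side) compartment, each 50 by 70 mm inside. Origin on the table under its centre, x from front to back. The other feeder is slimmer, with one compartment, and is not used
- gate (a joint): opening of the sliding bottom gate of the wide feeder, in m: 0 is shut, it grows as the gate is pulled out to the front, stop at 0.130. It stays where it is left and slides against about 2 N. The back compartment is uncovered first: open over its full length at 0.054; the front compartment begins to be uncovered at 0.078
- gate_grip (a point): grip point of that gate's handle, an upright black tab at the gate's front end: 18 mm (x) by 24 mm (y), 50 mm high, its top 20 mm above this point and the gate plate 30 mm below. The feeder's front wall is 70 mm away along +x when the gate is shut. Axes: z up; the gate opens along -x and shuts along +x of this point
- carton: open white carton, loose, 170 mm (x) by 130 mm (y) by 50 mm high, walls 4 mm, standing on the table under the wide feeder between its legs; origin at the centre of its underside
- back1_mid (a point): upright white desiccant canister with a black cap, a cylinder 22 mm across and 26 mm high; this point is its centre. It starts standing on the gate in the back compartment of the wide feeder, the one away from the handle; this one is to drop into the carton
- back2_mid (a point): upright white desiccant canister with a black cap, a cylinder 22 mm across and 26 mm high; this point is its centre. It starts standing on the gate in the back compartment of the wide feeder; this one is to drop too
- front1_mid (a point): upright white desiccant canister with a black cap, a cylinder 22 mm across and 26 mm high; this point is its centre. It starts standing on the gate in the front compartment of the wide feeder, the one nearer the handle; this one must stay in the feeder
- front2_mid (a point): upright white desiccant canister with a black cap, a cylinder 22 mm across and 26 mm high; this point is its centre. It starts standing on the gate in the front compartment of the wide feeder; this one must stay too
There are look-alikes about, which are no part of the job. Leave any orange look-alike of the part that bears front2_mid alone.

How it is judged:
By the outcome, as a careful person would: the job done as asked, in the order asked, and still so for the second after the job is handed in, with the robot touching nothing.
It also fails if it takes over 35 s, if anything falls off the work surface, if the arm or the gripper's body presses on something with over 40 N, if the wrist force passes 120 N, or if a joint passes its speed limit or range.

## Working session

There is one attempt and no reset: what is moved stays moved. The work goes in short steps, Python scripts to look and compute and a shell command to move; the robot and the scene stay as the last step left them, time stands still between calls to the robot, and variables do not carry over. Pictures are saved under pics/ and viewed, about 8 in all and at most 12, crops included, and the job is handed in when it is done.

```bash
mkdir -p pics; cat > h.py <<'E'
import numpy as np, cv2
from rig import ctrl
def snap(n,f=None):
    s=ctrl.sense(); p=ctrl.snapshot(n)
    if f: cv2.imwrite('pics/'+f,p['frame'][:,:,::-1])
    return p
def ray(p,uv):
    K=np.array(p['mtx']);E=np.array(p['extrinsics'])
    d=np.linalg.inv(K)@np.array([uv[0],uv[1],1.]); d=d*[1,-1,-1]
    return -E[:3,:3].T@E[:3,3], E[:3,:3].T@d
def at_z(p,uv,z):
    o,d=ray(p,uv); return o+d*(z-o[2])/d[2]
def proj(p,X):
    E=np.array(p['extrinsics']);c=E[:3,:3]@X+E[:3,3];u=np.array(p['mtx'])@(c*[1,-1,-1]);return u[:2]/u[2]
def tri(rs):
    A=0;b=0
    for o,d in rs:
        d=d/np.linalg.norm(d);M=np.eye(3)-np.outer(d,d);A=A+M;b=b+M@o
    return np.linalg.solve(A,b)
E
python3 - <<'E'
from h import *
np.set_printoptions(precision=3,suppress=True)
ps={n:snap(n,n+'1.png') for n in('scene','top')}
a=[p['frame'] for p in ps.values()]
for n,p in ps.items():
    print(n,'cam',ray(p,(256,192)), [k for k in p])
    for t in ('feeder','gate_grip','carton','back1_mid','front1_mid'):
        print(t,[(np.round(r['position'],1),round(r['conf'],2)) for r in ctrl.tip_of(t,p)])
s=ctrl.sense();print(s['tool_pos'],s['tcp_rot'],s['t'],s['width'])
E
```

```text
scene cam (array([ 0.939, -0.051,  0.676]), array([-0.479,  0.064, -0.876])) ['frame', 'mtx', 'extrinsics', 'shot']
feeder [(array([164.6, 236.2]), 0.64)]
gate_grip [(array([141.8, 150.9]), 0.61)]
carton [(array([167.5, 241.6]), 0.63)]
back1_mid [(array([145.8, 237.9]), 0.67)]
front1_mid [(array([142.2, 198.1]), 0.56)]
top cam (array([ 0.508, -0.03 ,  0.969]), array([ 0.123, -0.012, -0.992])) ['frame', 'mtx', 'extrinsics', 'shot']
feeder [(array([324.9, 181. ]), 0.73)]
gate_grip [(array([343.6, 237. ]), 0.66)]
carton [(array([325.1, 179.1]), 0.68)]
back1_mid [(array([338.7, 154.4]), 0.54)]
front1_mid [(array([341.9, 191.4]), 0.44)]
[0.202 0.538 0.205] [0.    0.179 0.984 0.   ] 0.6 0.09373364424775246
```

View pics/scene1.png

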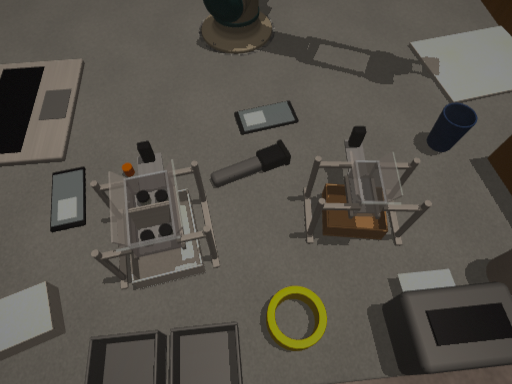

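View pics/top1.png

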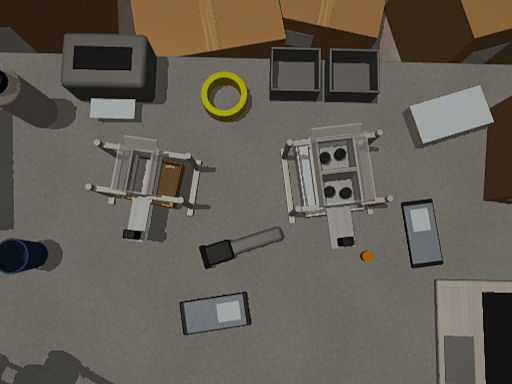

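The wide feeder is on the -y side: top view centre about (330,175), black handle tab (345,241); in the scene view the handle is at (146,151). An orange look-alike lies near the handle at (367,256) in the top view. Next I triangulate.

```bash
python3 - <<'E'
from h import *
np.set_printoptions(precision=4,suppress=True)
S=snap('scene');T=snap('top')
for t in ('gate_grip','carton','feeder'):
    a=ctrl.tip_of(t,S)[0]['position'];b=ctrl.tip_of(t,T)[0]['position']
    X=tri([ray(S,a),ray(T,b)]);print(t,X,proj(S,X)-a,proj(T,X)-b, 'z0',at_z(S,a,0),at_z(T,b,0))
for t in ('back1_mid','front1_mid'):
    for p in (S,T): print(t,[(np.round(r['position'],1),round(r['conf'],2)) for r in ctrl.find_in(t,p)])
for n,p in(('S',S),('T',T)):
    m=ctrl.cut_out('gate_grip',p)
    for r in m[:2]:
        v,u=np.where(r['pixels']);print(n,r['conf'],r['position'],len(u),u.min(),u.max(),v.min(),v.max())
f=T['frame'][100:270,265:405,::-1];g=S['frame'][130:290,75:235,::-1]
sc=lambda x:cv2.resize(x,None,fx=600/170,fy=600/170,interpolation=cv2.INTER_CUBIC) 
f=cv2.resize(f,(400,486));g=cv2.resize(g,(400,400));o=np.zeros((486,800,3),np.uint8);o[:,:400]=f;o[:400,400:]=g
cv2.imwrite('pics/crop2.png',cv2.convertScaleAbs(o,alpha=1.5))
E
```

```text
gate_grip [ 0.5205 -0.217   0.1233] [-0.4187  0.0115] [-0.4051  0.031 ] z0 [ 0.4273 -0.253   0.    ] [ 0.5224 -0.2452  0.    ]
carton [ 0.6637 -0.1985  0.0058] [-2.7592  0.1927] [-2.4409  0.1397] z0 [ 0.6615 -0.1941  0.    ] [ 0.6651 -0.2052  0.    ]
feeder [ 0.6597 -0.1971  0.0006] [-0.0791  0.0072] [-0.0701  0.0054] z0 [ 0.6594 -0.197   0.    ] [ 0.6598 -0.1973  0.    ]
back1_mid [(array([144.8, 232.1]), 0.56)]
back1_mid [(array([339.1, 155.3]), 0.58)]
front1_mid [(array([143. , 196.3]), 0.71)]
front1_mid []
S 0.98 [147.4, 165.0] 752 135 170 142 235
S 0.23 [164.0, 228.4] 113 160 171 224 234
T 0.72 [337.9, 207.7] 1894 319 355 144 247
```

View pics/crop2.png

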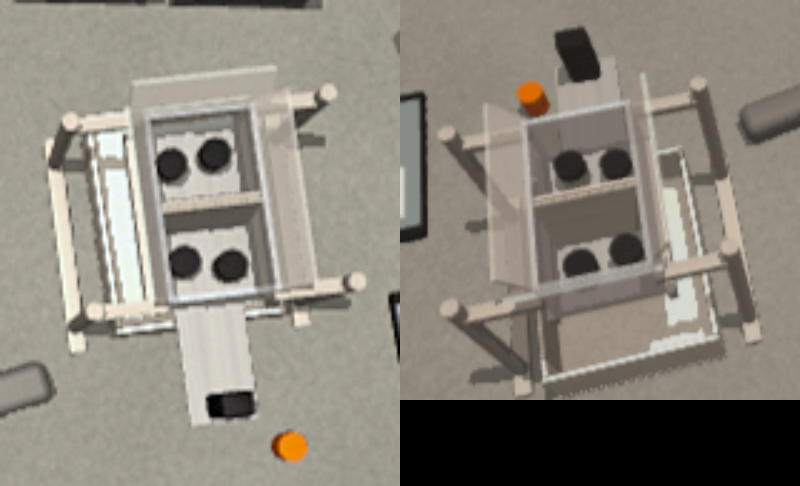

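```bash
python3 -m handwheel '[[[-1.5,-1.6,-2],[0,0,0],1],[[-3.9,-4.1,-1],[0,0,0],1],[[-3.9,-4.1,0],[0,0,0],1],[[-3.9,-4.1,0],[0,0,0],1],[[-3.9,-4.1,0],[0,0,0],1],[[-3.9,-4.1,0],[0,0,0],1],[[-3.9,-4.1,0],[0,0,0],1],[[-3.9,-4.1,0],[0,0,0],1],[[-3.9,-4.1,0],[0,0,0],1],[[-3.9,-4.1,0],[0,0,0],1],[[-3.9,-4.1,0],[0,0,0],1],[[-3.9,-4.1,0],[0,0,0],1],[[-3.9,-4.1,0],[0,0,0],1],[[-3.9,-4.1,0],[0,0,0],1],[[-3.9,-4.1,0],[0,0,0],1]]'
python3 -m handwheel '[[[0,0,0],[0,0,10],1],[[0,0,0],[0,0,10],1],[[0,0,0],[0,0,10],1],[[0,0,0],[0,0,10],1],[[0,0,0],[0,0,10],1],[[0,0,0],[0,0,10],1],[[0,0,0],[0,0,10],1],[[0,0,0],[0,0,10],1],[[0,0,0],[0,0,10],1],[[0,0,0],[0,0,10],1],[[0,0,0],[0,0,10],1],[[0,0,0],[0,0,10],1],[[0,0,0],[0,0,10],1],[[0,0,0],[0,0,10],1],[[0,0,0],[0,0,10],1],[[0,0,0],[0,0,1],1]]'
python3 - <<'E'
from h import *
from scipy.spatial.transform import Rotation as Ro
np.set_printoptions(precision=4,suppress=True)
s=ctrl.sense();p=snap('wrist','wrist1.png')
R=Ro.from_quat(np.array(s['tcp_rot'])[[1,2,3,0]]).as_matrix();W=np.eye(4);W[:3,:3]=R;W[:3,3]=s['tool_pos']
p['extrinsics']=np.linalg.inv(W@np.array(p['mount']))
print(s['tool_pos'],R,s['q'],s['t'],s['force'])
S=snap('scene')
w=ctrl.tip_of('gate_grip',p);print(w)
a=ctrl.tip_of('gate_grip',S)
print(a)
E
```

```text
t: 3.18
tool_pos: [0.5194, -0.2142, 0.2372]
tcp_rot: [0.001, 0.179, 0.984, -0.0]
force: [0.1, 0.4, 0.4]
width: 0.0941
t: 5.18
tool_pos: [0.519, -0.2122, 0.2369]
tcp_rot: [0.001, 0.997, 0.073, 0.0]
force: [0.0, 0.2, 0.2]
width: 0.0939
[ 0.519  -0.2122  0.2369] [[ 0.9892  0.1463  0.0011]
 [ 0.1463 -0.9892 -0.0011]
 [ 0.0009  0.0012 -1.    ]] [-0.5119  0.2376  1.4805 -0.0004  1.422   0.9121] 5.175 [0.0273 0.2082 0.1684]
[{'position': [262.2, 185.7], 'conf': 0.82}]
[{'position': [146.4, 153.1], 'conf': 0.72}]
```

View pics/wrist1.png

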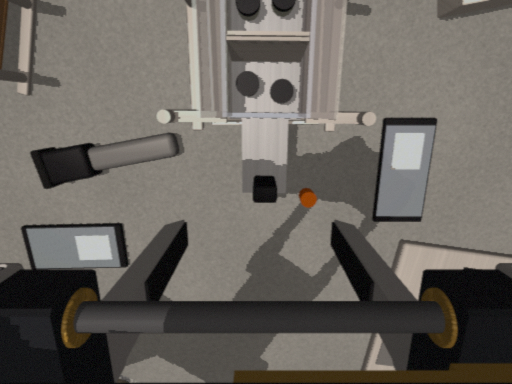

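The wrist view shows the handle tab at about (264,189), aligned with the image axes (legs' line level to ~0.5°), so the yaw is right. I triangulate the grip point with this view.

```bash
cat >> h.py <<'E'
from scipy.spatial.transform import Rotation as Ro
def wrist(f=None):
    s=ctrl.sense();p=snap('wrist',f)
    W=np.eye(4);W[:3,:3]=Ro.from_quat(np.array(s['tcp_rot'])[[1,2,3,0]]).as_matrix();W[:3,3]=s['tool_pos']
    p['extrinsics']=np.linalg.inv(W@np.array(p['mount']));return p,W
E
python3 - <<'E'
from h import *
np.set_printoptions(precision=4,suppress=True)
p,W=wrist()
w=ctrl.tip_of('gate_grip',p)[0]['position']
print('tip',w,'at z.123',at_z(p,w,.123))
# tab top black blob
g=p['frame'][165:215,235:300].max(2)<40
v,u=np.where(g);print('dark',u.min()+235,u.max()+235,v.min()+165,v.max()+165)
S={}
rs=[(ray(p,w))]
Y=[at_z(p,(163,117),.17),at_z(p,(369,119),.17)];d=Y[0]-Y[1];print('leg line',Y,np.degrees(np.arctan2(-d[0],d[1])),np.linalg.norm(d))
for c,q in(('S',(141.8,150.9)),('T',(343.6,237.))): rs.append(ray(snap({'S':'scene','T':'top'}[c]),q))
X=tri(rs);print(X,proj(p,X)-w)
for k in ([0,1],[0,2]): print(tri([rs[i] for i in k]))
print('tool delta cm',100*np.linalg.inv(W)[:3]@np.r_[X,1])
E
```

```text
tip [265.5, 189.7] at z.123 [ 0.5204 -0.22    0.123 ]
dark 254 276 177 202
leg line [array([ 0.5806, -0.1262,  0.17  ]), array([ 0.6035, -0.2905,  0.17  ])] 7.924172665341896 0.16590501398197388
[ 0.525  -0.2187  0.1278] [-0.5318 -3.3629]
[ 0.5213 -0.222   0.1225]
[ 0.5249 -0.2161  0.1329]
tool delta cm [ 0.4391  0.758  10.8163]
```

```bash
python3 -m handwheel '[[[0.2,0.7,2],[0,0,0],1],[[0,0,3],[0,0,0],1],[[0,0,3],[0,0,0],0.7],[[0,0,2.4],[0,0,0],0.6],[[0,0,1.2],[0,0,0],0.5],[[0,0,1.0],[0,0,0],0.5],[[0,0,0],[0,0,0],0.5]]'
python3 - <<'E'
from h import *
p,W=wrist('wrist2.png');print(ctrl.sense()['force'],ctrl.tip_of('gate_grip',p)[:1])
S=snap('scene');T=snap('top')
a=S['frame'][120:220,85:215,::-1];b=T['frame'][185:285,285:405,::-1];w=p['frame'][:,:,::-1]
o=np.zeros((308,800,3),np.uint8);r=lambda x,k:cv2.resize(x,k,interpolation=cv2.INTER_CUBIC)
o[:308,:400]=r(a,(400,308));o[:300,400:]=r(b,(400,300))[:300]
cv2.imwrite('pics/pre.png',cv2.convertScaleAbs(o,alpha=1.5))
E
```

```text
t: 6.45
tool_pos: [0.5228, -0.2181, 0.1092]
tcp_rot: [-0.0, 0.997, 0.073, -0.0]
force: [-0.8, 0.0, -0.3]
width: 0.0486
[0.63013164 0.11236365 0.92291042] [{'position': [258.7, 247.1], 'conf': 0.96}]
```

View pics/wrist2.png

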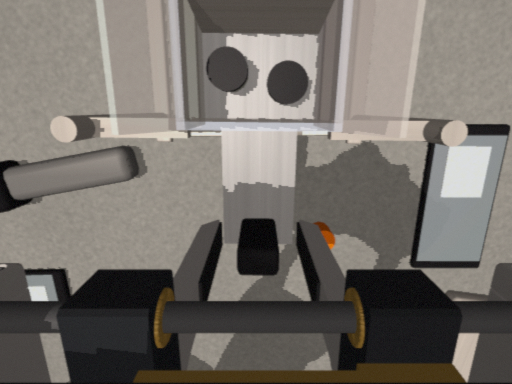

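View pics/pre.png

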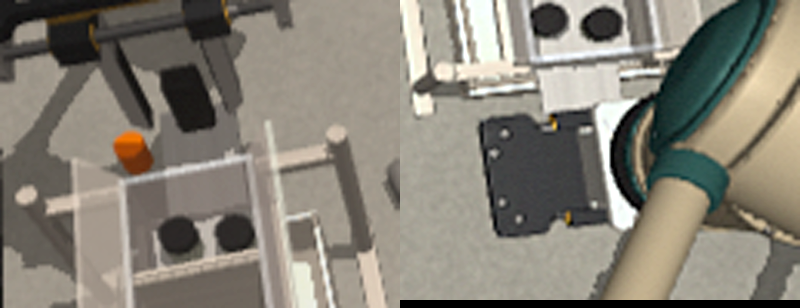

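The tab is between the fingers, centred sideways (tab column 258, fingertips' midpoint 260). I check the fore-aft position by projection before closing.

```bash
python3 - <<'E'
from h import *
np.set_printoptions(precision=1,suppress=True)
p,W=wrist()
w=ctrl.tip_of('gate_grip',p)[0]['position'];print('tip',w)
for dz in(-.010,-.005,0,.005):
    for dx in (-.005,0,.005):
        c=np.array(W[:3,3]);c[2]=.123+dz
        c=c+W[:3,0]*dx
        cor=[proj(p,c+W[:3,0]*a+W[:3,1]*b+np.array([0,0,h])) for a,b,h in((.009,-.012,.02),(.009,.012,.02),(-.009,.012,.02),(-.009,-.012,.02),(-.009,.012,-.03),(-.009,-.012,-.03))]
        print(dz,dx,'mid',proj(p,c),np.round(cor).astype(int).tolist())
d=p['frame'][205:285,228:290].max(2)
for r in range(0,80,4): print(r+205,d[r,30], ''.join('#' if x<45 else '.' for x in d[r]))
E
```

```text
tip [259.4, 246.0]
-0.01 -0.005 mid [256.5 243.1] [[235, 244], [277, 244], [277, 272], [236, 272], [273, 237], [241, 237]]
-0.01 0 mid [256.5 236. ] [[235, 236], [277, 236], [277, 264], [236, 264], [273, 231], [241, 231]]
-0.01 0.005 mid [256.5 228.8] [[235, 228], [277, 228], [277, 256], [236, 256], [273, 224], [241, 224]]
-0.005 -0.005 mid [256.5 246.5] [[235, 248], [278, 248], [277, 276], [235, 276], [273, 240], [241, 240]]
-0.005 0 mid [256.5 239.3] [[235, 240], [278, 240], [277, 269], [235, 268], [273, 233], [241, 233]]
-0.005 0.005 mid [256.4 232. ] [[234, 231], [278, 231], [277, 261], [235, 261], [273, 227], [240, 227]]
0 -0.005 mid [256.4 250.2] [[234, 252], [278, 252], [278, 281], [235, 281], [273, 242], [240, 242]]
0 0 mid [256.4 242.8] [[234, 244], [278, 244], [278, 273], [235, 273], [273, 236], [240, 236]]
0 0.005 mid [256.4 235.2] [[234, 235], [278, 235], [278, 265], [234, 265], [274, 230], [240, 230]]
0.005 -0.005 mid [256.4 254. ] [[233, 256], [279, 256], [278, 286], [234, 286], [274, 246], [240, 246]]
0.005 0 mid [256.3 246.4] [[233, 248], [279, 248], [278, 278], [234,
[... 836 characters left out ...]
245 16 ..........#######################################.............
249 15 ..........#######################################.............
253 23 .........#########################################............
257 20 .........#########################################............
261 21 .........#########################################............
265 22 .........#########################################............
269 15 .........########################################.............
273 18 ............###################################...............
277 151 ..............................................................
281 98 ..............................................................
```

```bash
python3 -m handwheel '[[[0,0,0],[0,0,0],0],[[0,0,0],[0,0,0],0],[[0,0,0],[0,0,0],0],[[0,0,0],[0,0,0],0],[[0,0,0],[0,0,0],0],[[0,0,0],[0,0,0],0]]'
```

```text
t: 7.5
tool_pos: [0.5227, -0.2174, 0.1095]
tcp_rot: [-0.001, 0.997, 0.073, -0.0]
force: [-0.6, 3.5, 2.3]
width: 0.0239
```

```bash
python3 -m handwheel '[[[-0.3,0,0],[0,0,0],0],[[-0.5,0,0],[0,0,0],0],[[-0.5,0,0],[0,0,0],0],[[-0.6,0,0],[0,0,0],0],[[-0.6,0,0],[0,0,0],0],[[-0.6,0,0],[0,0,0],0],[[-0.6,0,0],[0,0,0],0],[[-0.6,0,0],[0,0,0],0],[[-0.6,0,0],[0,0,0],0],[[-0.6,0,0],[0,0,0],0],[[-0.5,0,0],[0,0,0],0],[[-0.3,0,0],[0,0,0],0],[[-0.2,0,0],[0,0,0],0],[[0,0,0],[0,0,0],0],[[0,0,0],[0,0,0],0],[[0,0,0],[0,0,0],0]]'
python3 - <<'E'
from h import *
s=ctrl.sense();print(np.dot(np.array([.5227,-.2174])-s['tool_pos'][:2],[.989,.146]))
p,W=wrist();S=snap('scene')
a=S['frame'][120:300,70:235,::-1];w=p['frame'][:,:,::-1]
o=np.zeros((436,800,3),np.uint8)
o[:436,:400]=cv2.resize(a,(400,436),interpolation=cv2.INTER_CUBIC);o[:300,400:]=cv2.resize(w,(400,300))
cv2.imwrite('pics/open.png',cv2.convertScaleAbs(o,alpha=1.5))
for t in('back1_mid','front1_mid'):print([(r['position'],round(r['conf'],2)) for r in ctrl.tip_of(t,S)])
E
```

```text
t: 9.5
tool_pos: [0.4581, -0.2263, 0.1095]
tcp_rot: [-0.001, 0.997, 0.073, -0.0]
force: [-0.2, 6.8, 3.2]
width: 0.0236
0.06517714295742989
[([160.5, 258.6], 0.46)]
[([144.7, 196.5], 0.72)]
```

View pics/open.png

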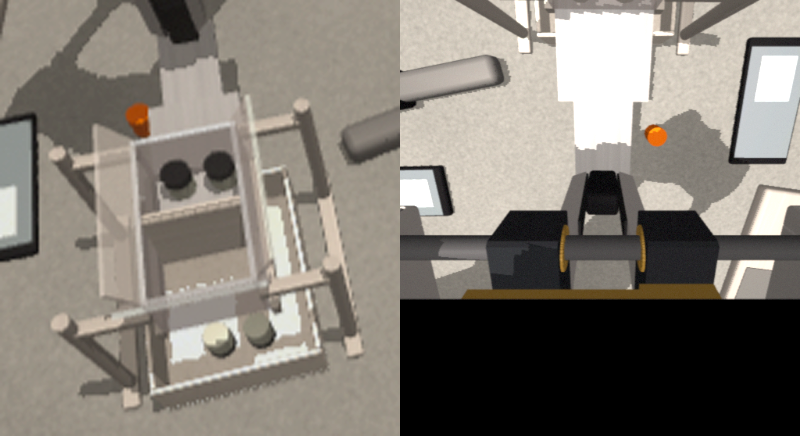

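Both back canisters are in the carton (crop (218,340) and (258,330)); both front ones still stand in the feeder (175,175), (218,166). The gate is at 0.065. Pushing it shut.

```bash
python3 -m handwheel '[[[0.3,0,0],[0,0,0],0],[[0.5,0,0],[0,0,0],0],[[0.6,0,0],[0,0,0],0],[[0.6,0,0],[0,0,0],0],[[0.6,0,0],[0,0,0],0],[[0.6,0,0],[0,0,0],0],[[0.6,0,0],[0,0,0],0],[[0.6,0,0],[0,0,0],0],[[0.6,0,0],[0,0,0],0],[[0.6,0,0],[0,0,0],0],[[0.5,0,0],[0,0,0],0],[[0.3,0,0],[0,0,0],0],[[0.1,0,0],[0,0,0],0],[[0.1,0,0],[0,0,0],0],[[0,0,0],[0,0,0],0],[[0,0,0],[0,0,0],0]]'
```

```text
t: 11.7
tool_pos: [0.5229, -0.2174, 0.1095]
tcp_rot: [-0.001, 0.997, 0.073, -0.001]
force: [-2.5, 5.0, 2.4]
width: 0.0241
```

```bash
python3 -m handwheel '[[[0.1,0,0],[0,0,0],0],[[0.1,0,0],[0,0,0],0],[[0,0,0],[0,0,0],0]]'; python3 -m handwheel '[[[-0.2,0,0],[0,0,0],0.25],[[0,0,0],[0,0,0],0.45],[[0,0,0],[0,0,0],0.6],[[0,0,0],[0,0,0],0.6],[[0,0,0],[0,0,0],0.6]]'
```

```text
t: 12.08
tool_pos: [0.5249, -0.2171, 0.1095]
tcp_rot: [-0.001, 0.997, 0.073, -0.001]
force: [-2.7, 4.8, 4.8]
width: 0.0237
t: 12.7
tool_pos: [0.5239, -0.2184, 0.1094]
tcp_rot: [0.0, 0.997, 0.073, 0.0]
force: [-0.1, 0.4, 0.4]
width: 0.0558
```

The last 2 mm met only sliding friction, so the stop was not clearly reached, and my back-off while opening may have dragged the gate. I regrip and push until the force rises.

```bash
python3 -m handwheel '[[[0,0,0],[0,0,0],0],[[0,0,0],[0,0,0],0],[[0,0,0],[0,0,0],0],[[0,0,0],[0,0,0],0],[[0,0,0],[0,0,0],0]]'; for i in 1; do python3 -m handwheel '[[[0.2,0,0],[0,0,0],0],[[0,0,0],[0,0,0],0]]'; python3 -m handwheel '[[[0.2,0,0],[0,0,0],0],[[0,0,0],[0,0,0],0]]'; done
```

```text
t: 13.32
tool_pos: [0.5237, -0.2173, 0.1094]
tcp_rot: [-0.001, 0.997, 0.073, -0.0]
force: [0.5, 2.0, 0.7]
width: 0.0238
t: 13.58
tool_pos: [0.5253, -0.2171, 0.1094]
tcp_rot: [-0.001, 0.997, 0.073, -0.0]
force: [-1.8, 3.3, 2.7]
width: 0.0238
t: 13.82
tool_pos: [0.5257, -0.217, 0.1094]
tcp_rot: [-0.001, 0.997, 0.073, -0.002]
force: [-5.7, 3.0, 4.2]
width: 0.0236
```

```bash
python3 -m handwheel '[[[0.2,0,0],[0,0,0],0],[[0,0,0],[0,0,0],0]]'; python3 -m handwheel '[[[0.1,0,0],[0,0,0],0],[[0,0,0],[0,0,0],0]]'
```

```text
t: 14.08
tool_pos: [0.5258, -0.217, 0.1094]
tcp_rot: [-0.0, 0.997, 0.074, -0.004]
force: [-10.1, 1.8, 6.9]
width: 0.0235
t: 14.32
tool_pos: [0.5258, -0.217, 0.1093]
tcp_rot: [-0.0, 0.997, 0.074, -0.005]
force: [-11.5, 1.6, 7.4]
width: 0.0239
```

The stop is reached: x holds at 0.5258 while the force climbs to 11.5 N. Now release in place and rise.

```bash
python3 -m handwheel '[[[0,0,0],[0,0,0],0.4],[[0,0,0],[0,0,0],0.6],[[0,0,0],[0,0,0],0.6],[[0,0,0],[0,0,0],0.6],[[0,0,-1],[0,0,0],0.6],[[0,0,-3],[0,0,0],0.6],[[0,0,-4],[0,0,0],0.6],[[-2,0,-4],[0,0,0],0.6],[[-5,0,0],[0,0,0],0.6],[[-5,0,0],[0,0,0],0.6],[[0,0,0],[0,0,0],0.6],[[0,0,0],[0,0,0],0.6]]'
python3 - <<'E'
from h import *
p,W=wrist();S=snap('scene')
a=S['frame'][120:300,70:235,::-1];w=p['frame'][:,:,::-1]
o=np.zeros((436,800,3),np.uint8)
o[:436,:400]=cv2.resize(a,(400,436),interpolation=cv2.INTER_CUBIC);o[:300,400:]=cv2.resize(w,(400,300))
cv2.imwrite('pics/end.png',cv2.convertScaleAbs(o,alpha=1.5))
x=ctrl.tip_of('gate_grip',S)[:1];y=ctrl.tip_of('gate_grip',p)[:1];print(x,y)
if y: print(at_z(p,y[0]['position'],.123))
E
```

```text
t: 15.82
tool_pos: [0.4128, -0.2349, 0.2303]
tcp_rot: [0.001, 0.997, 0.073, 0.001]
force: [0.2, 0.3, 0.2]
width: 0.0563
[{'position': [172.8, 252.7], 'conf': 0.51}] [{'position': [259.7, 70.7], 'conf': 0.89}]
[ 0.52474238 -0.22079969  0.123     ]
```

View pics/end.png

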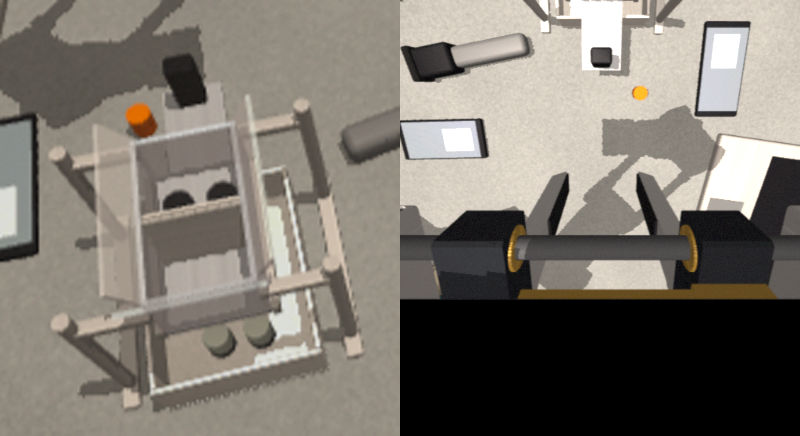

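The final view shows the gate shut and two canisters in the carton (218,340), (258,330). The two front ones are still in the feeder, carried back against the ridge (178,198), (222,190). The gripper is clear, so I hand in.

```bash
python3 -c "
from rig import ctrl
print(ctrl.finish_job())"
```

```text
the job is handed in; nothing more can be done
None
```

The job is done and handed in at about 16 s. I pulled the gate of the wide feeder open by 65 mm, and both back canisters dropped into the carton while both front ones stayed in. I then pushed the gate shut, let go and moved the arm clear.

- **Last picture:** it shows two canisters lying in the carton and two still in the front compartment, now against the middle ridge. The orange look-alike is still beside the handle, and nothing touches the robot.
- **Gate not shut at first:** returning to the starting position did not close it. The gate still slid about 3 mm further at low force, and my first release may have dragged it back slightly. I gripped again and pushed until it held at x = 0.5258 m while the force rose to 11.5 N, then released without moving.
- **Open question on the opening:** the gate either started about 3 mm open or the handle slipped a little in the grip. Either way the opening stayed between about 62 and 68 mm, inside the 54–78 mm window.
- **Check that disagreed:** in the last scene view the network put the gate grip point in the carton (confidence 0.51), which is clearly wrong. The wrist view put it at x = 0.525 m (confidence 0.89), which agrees with the shut position.

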